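# Load the breadcrumb mill and set its grinding gap

## Task

Get the breadcrumb mill ready: pick up the round dry roll and lower it gently, without dropping it, onto the bottom of the mill's deep round hopper, and let go of it. Then turn the winged thumbscrew on the mill's grinding head clockwise (seen from above) until it seats, back it off a quarter turn, and finish while still gripping the thumbscrew there, so that the setting stays. Leave the roll in the hopper and leave everything else on the table where it is.

Things in the scene. Friction and masses are not known exactly. Their poses are not given: they have to be found in the camera images.
- roll: the round dry bread roll, a rigid crusty dome 58 mm in diameter and 50 mm high, 30 to 65 g, standing on its flat underside on the table; origin at the centre of its underside, z up. It is widest (58 mm) 22 to 26 mm above the underside. It stands in any one of three spots left of the mill; a long roll and a small cup stand in the other two
- roll_center (a point): a point on the round roll's axis, 24 mm above its underside, at its widest height
- mill: the breadcrumb mill, fixed to the table: a grey motor base 190 mm (its x) by 360 mm (its y) and 60 mm high; an open round steel hopper on top towards its -y end, and an aluminium grinding head 130 x 130 mm, top at 120 mm, towards its +y end. Origin at the centre of the underside; x away from the robot at yaw 0, z up. It is placed at different spots and yaws
- hopper_floor (a point): centre of the flat inner floor of the hopper, 65 mm above the table; the hopper is a straight cylinder, 148 mm inside diameter, 4 mm wall, 75 mm deep inside; at (0, -85, 65) mm in the mill's frame, axes as the mill's
- hopper_rim (a point): centre of the hopper's open mouth, 140 mm above the table
- wing (a point): centre of the thumbscrew's grip, an upright flat steel bar 42 mm long (this point's own x), 10 mm thick (its own y) and 30 mm high (z); the point lies on the upright turning axis, 148 mm above the table, and is the place to pinch the bar from above across its 10 mm thickness. The axis stands on the grinding head at (0, 85) mm in the mill's frame. There is clear space round the bar; the flat top of the head lies 28 mm below this point
- screw (a joint): angle of the thumbscrew (rad): grows as it turns clockwise seen from above and falls as it turns anticlockwise; at 0 the bar lies along the mill's x axis, so the bar's yaw is the mill's yaw minus this value. It seats against a dead stop at 3.0; a quarter turn back from there is 1.43. It starts 0.6 to 1.3 rad short of the stop. It turns with a light friction of about 0.06 N m, has no spring, and stays where it is left; it does not rise or sink noticeably
- long_roll: bystander: a long bread roll, 110 x 44 mm and 34 mm high, origin at the centre of its underside; leave it
- cup: bystander: a small orange cup, 58 mm across and 62 mm high, origin at the centre of its underside; leave it
- brush: bystander: a flour brush lying on the table on the robot's right, beyond the mill's hopper end; leave it
- jar: bystander: a glass jar 70 mm across and 110 mm high on the robot's right; leave it
- scraper: bystander: a flat dough scraper 120 mm long lying left of the robot's front; leave it

How it is judged (in metres and radians):
On the way, in this order (a step that is already met when the one before it is completed fails the run):
1. the round roll is lowered between the fingers to the hopper's floor or within 20 mm of it (horizontal distance between roll_center and hopper_floor below 0.065 m and z of roll_center in the frame of hopper_floor below 0.045 m and contact force between the fingers and roll above 0.2 N), for 0.1 s.
2. the roll stands released in the hopper (horizontal distance between roll_center and hopper_floor below 0.065 m and z of roll_center in the frame of hopper_floor below 0.045 m and contact force between the fingers and roll below 0.05 N and linear speed of roll below 0.05 m/s), for 0.2 s.
3. the thumbscrew is turned until it seats (value of joint screw above 2.93 rad), for 0.1 s.
At the end, for the whole second after the job is handed in: The roll stands untouched and at rest on the hopper's floor (its centre less than 45 mm above the floor and within 65 mm of its centre); the thumbscrew stands still a quarter turn back from its seat (1.43 rad, give or take 0.22) and the fingers still grip its bar with more than 2 N (horizontal distance between roll_center and hopper_floor below 0.065 m and z of roll_center in the frame of hopper_floor below 0.045 m and contact force between the arm and roll below 0.05 N and linear speed of roll below 0.03 m/s and value of joint screw between 1.21 and 1.65 rad and velocity of joint screw between -0.1 and 0.1 rad/s and contact force between the fingers and screw above 2 N); the arm keeps its last pose, push and grip.
It fails at once if a bystander is moved more than 40 mm (distance of any of long_roll, cup, brush, jar, scraper from where it was at the start of the episode above 0.04 m).
It fails at once if the roll is pressed against the mill with more than 20 N (contact force between roll and mill above 20 N).
It also fails if it takes over 51 s, if anything falls off the work surface, if the arm or the gripper's body presses on something with over 40 N, if the wrist force passes 120 N, or if a joint passes its speed limit or range.

## Robot

A 6-joint arm with a two-finger parallel gripper is mounted at the origin on the work surface. World frame = base frame: x ahead of the robot, y to its left, z up, the work surface at z = 0. Lengths are in mm, angles in rad, forces in N, time in s.
With the tool pointing down it reaches from about 300 to 825 mm from the base axis. Payload 5.4 kg.
Tool frame: the origin (TCP) lies between the finger pads; the fingertips stand 14 mm ahead of it and the grasp point (between the pads) lies 5 mm behind it (manip.tips_ahead is the z of the fingertips in the tool frame, in mm); z points along the fingers, y is the line along which they close (so a half turn about z gives the same grasp; the last joint's range is limited). The gripper opens to 92 mm and grips with 3 to 60 N. Pads are 20 mm wide; open, the fingers measure 128 mm over their backs; the gripper's body (75 mm by 189 mm) begins 69 mm behind the grasp point.
Start: joints at [-1.311, 0.158, 1.597, -0, 1.386, -0.21], TCP at [260.282, -512.698, 199.101] pointing down, gripper open.
Joint ranges: [-2.91, 2.91], [-0.94, 2.29], [0.18, 2.7], [-1.29, 4.43], [0.17, 2.64], [-3, 3]. Speed limits (rad/s): [2.57, 2.57, 3.14, 3.14, 3.14, 3.14].

## Interface

Orientations are given as a unit quaternion [w, x, y, z].
In Python, from workcell import readout, optics, workorder, manip gives the robot as it stands. The module is installed in compiled form; this text tells all that it offers.
- The arm moves only by the shell command python3 -m jog 'ROWS' [FORCE]. ROWS is JSON, a list of rows, each a list of 7 numbers: the shift along the tool's x, y, z normalised to -1 to 1, where 1 is 1 m, then the turn, a rotation vector about the tool's x, y, z normalised to -1 to 1, where 1 is 180 degrees, then the closure, from -1 (fully open) to 1 (shut). In form: [[x, y, z, wx, wy, wz, grip], ...]. A call has 1 to 20 rows; each row is the pose to reach, as a shift and turn from the pose commanded when the call began, along the tool's axes at that moment, turning the shorter way round; what a row does not reach only later rows make up. A row lasts 1/10 s, in which the tool goes at most 50 mm and 8.59 degrees, less where a joint would pass 70% of its speed; a pose out of reach is approached as far as the arm can. A call with a number of a shift or a turn outside -1 to 1 is refused whole. A call with a gripper value outside its range is refused whole. The fingers move at their own pace and stop on an object; FORCE is the grip in N (left out, the last holds). Time passes only in rows, so rows that repeat a pose let the fingers close. It gives the time, the measured TCP pose, the force, the opening and the grip force at its end, in the units of the state.
- readout.get_obs(): the state, without advancing time (a new reading comes with each control period).
- optics.grab_frame(name): name is "side" or "top" or "wrist"; returns the picture (400x640x3 uint8, blue, green, red); there is no depth.
- optics.get_calibration(name): a dict with "fx", "fy", "cx", "cy" (pixels), "k1" (the pictures are not rectified: a ray, as slopes to the right and down, at radius r is drawn at 1 + k1 r^2 times it, then the intrinsics apply), "R" (3x3) and "t" (3): a world point X has camera coordinates R X + t. Camera axes: x right, y down, z forward; pixel columns grow to the right and rows downward; lengths in mm; the calibration is good to about 2 mm. A picture is of the moment at which its call begins: read the wrist's pose just before it. get_calibration takes no time and is no camera call; for the wrist camera it gives the pose at the moment of the call.
- workorder.job_done(): hands the job in; it is judged then, once.
The state is a dict: "time_s": time; "q": joint angles; "joint_vel": joint speeds; "effort": joint torques, N m; "eef_pos": TCP position; "tool_rot": TCP orientation; "force": force on the tool from outside, world axes, zero at the start; "wrist_torque": the same for the moment, N m; "grip_width": finger opening in mm; "grasp_force": force on a finger pad.
Only numpy, scipy, OpenCV 4.12 (cv2) and the standard library are available. Lean on these libraries where they do the work, as an engineer would, in place of code of your own. Each camera call takes 0.05 s, during which the arm holds its last target. There are 200 camera calls.

## Working session

There is one attempt and no reset: what is moved stays moved. The work goes in short steps, Python scripts to look and compute and a shell command to move; the robot and the scene stay as the last step left them, time stands still between calls to the robot, and variables do not carry over. Pictures are saved under pics/ and viewed, at most 10 in all, crops included, and the job is handed in when it is done.

```bash
mkdir -p pics; cat > h.py <<'E'
import numpy as np, cv2
from workcell import readout, optics, workorder, manip
from scipy.spatial.transform import Rotation as Ro
def grab(n,f):
    c=optics.get_calibration(n); im=optics.grab_frame(n); cv2.imwrite(f'pics/{f}.png',im); return im,c
def ray(c,u,v):
    K=np.array([[c['fx'],0,c['cx']],[0,c['fy'],c['cy']],[0,0,1.]])
    p=cv2.undistortPoints(np.array([[[u,v]]],float),K,np.array([c['k1'],0,0,0.]))[0,0]
    R=np.array(c['R']);t=np.array(c['t']); return -R.T@t, R.T@np.array([p[0],p[1],1])
def onz(c,u,v,z):
    o,d=ray(c,u,v); return o+d*(z-o[2])/d[2]
def tool():
    s=readout.get_obs(); q=s['tool_rot']; return np.array(s['eef_pos']),Ro.from_quat([q[1],q[2],q[3],q[0]])
def shift(target,dirn=None):
    """tool-frame shift (units m) to target TCP; dirn: yaw of closing line (rad) -> wz turn/180deg"""
    p,R=tool(); out=R.inv().apply(np.array(target)-p)/1000
    if dirn is None: return out
    y=R.apply([0,1,0]); a=np.arctan2(y[1],y[0]); d=(dirn-a+np.pi/2)%np.pi-np.pi/2
    return out, -d/np.pi
E
python3 - <<'E'
from h import *
s=readout.get_obs(); print({k:np.round(v,3) for k,v in s.items()}, manip.tips_ahead)
for n in('top','side'):
    im,c=grab(n,n+'0'); print(n,c)
a=cv2.imread('pics/top0.png')
E
```

```text
{'time_s': np.float64(0.0), 'q': array([-1.311,  0.159,  1.598, -0.   ,  1.386, -0.21 ]), 'joint_vel': array([-0.001, -0.001,  0.   ,  0.001,  0.   ,  0.002]), 'effort': array([-0.0000e+00, -3.8558e+01, -3.2211e+01,  7.0000e-02,  3.8000e-02,
       -0.0000e+00]), 'eef_pos': array([ 260.104, -512.072,  198.118]), 'tool_rot': array([-0.001,  0.973,  0.233, -0.   ]), 'force': array([ 1.03 , -0.305, -0.073]), 'wrist_torque': array([ 0.012, -0.015, -0.035]), 'grasp_force': np.float64(0.0), 'grip_width': np.float64(91.762)} 14.0
top {'fx': 499.5064217179098, 'fy': 499.5064217179098, 'cx': 313.0083246590319, 'cy': 202.45827085270977, 'k1': 0.05227009893432994, 'R': array([[-0.01688176, -0.99974506, -0.01499398],
       [-0.99533175,  0.01822866, -0.09477563],
       [ 0.09502479,  0.01332401, -0.99538573]]), 't': array([ -20.05600652,  475.87242593, 1516.44068152])}
side {'fx': 422.8750416747947, 'fy': 422.8750416747947, 'cx': 313.407112951124, 'cy': 202.41120529768148, 'k1': -0.09367928272949436, 'R': array([[-0.85691675, -0.5154522 , -0.00164745],
       [-0.30133707,  0.50354765, -0.80971336],
       [ 0.4181981 , -0.69336051, -0.58682327]]), 't': array([ 395.49226662,  250.73004108, 1206.63721065])}
```

View pics/top0.png

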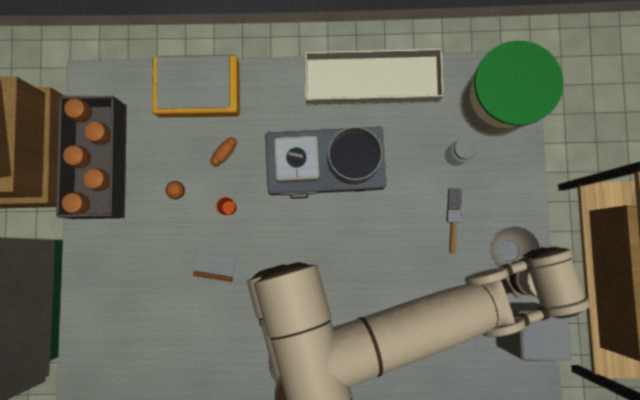

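View pics/side0.png

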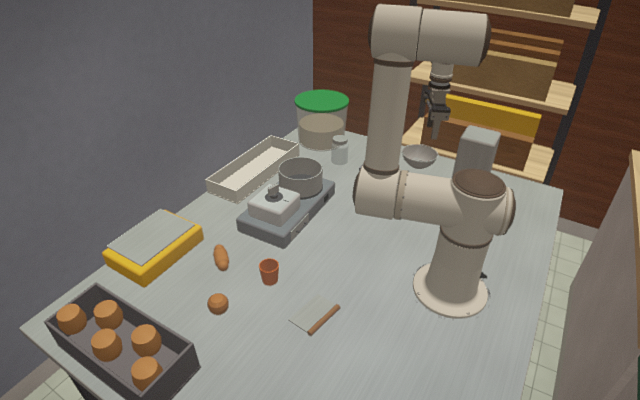

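The top view shows the round roll at about (175,189), the hopper mouth at about (355,154), the wing at about (296,156), the cup at (227,206) and the long roll at (224,151). Next I measure them.

```bash
python3 - <<'E'
from h import *
im=cv2.imread('pics/top0.png'); c=optics.get_calibration('top'); cs=optics.get_calibration('side')
hsv=cv2.cvtColor(im,cv2.COLOR_BGR2HSV)
m=cv2.inRange(hsv,(3,110,60),(20,255,255)); m[:,:140]=0;m[:,250:]=0
n,l,st,ce=cv2.connectedComponentsWithStats(m)
for i in range(1,n):
    if st[i,4]>40: print('orange',st[i],ce[i].round(1),onz(c,*ce[i],25).round(1))
print('hop',onz(c,355,154,140).round(1),'wing',onz(c,296,156.5,163).round(1))
# base corners top z=60
m=cv2.inRange(hsv,(95,40,50),(125,255,130)); 
for u,v in((266,132),(383,127),(385,187),(269,194)): print('corner',onz(c,u,v,60).round(1))
# dark hopper inside
g=cv2.cvtColor(im,cv2.COLOR_BGR2GRAY)
m=((g<60)*255).astype('uint8'); m[:,:320]=0;m[:,390:]=0;m[:120]=0;m[200:]=0
n,l,st,ce=cv2.connectedComponentsWithStats(m)
for i in range(1,n):
    if st[i,4]>100: print('dark',st[i],ce[i])
sd=cv2.imread('pics/side0.png');ms=cv2.inRange(cv2.cvtColor(sd,cv2.COLOR_BGR2HSV),(3,110,60),(20,255,255));
n,l,st,ce=cv2.connectedComponentsWithStats(ms)
for i in range(1,n):
    if st[i,4]>60 and 200<ce[i][0]<290 : print('side',st[i],ce[i].round(1),onz(cs,*ce[i],25).round(1))
cv2.imwrite('pics/crop.png',cv2.resize(im[110:210,250:400],None,fx=5,fy=5,interpolation=cv2.INTER_CUBIC))
E
```

```text
orange [ 152   55   88   62 1212] [202.3  98.6] [808.2 312.9  25. ]
orange [211 138  25  28 380] [223.1 151.4] [639.8 248.2  25. ]
orange [166 181  18  18 255] [174.6 189.6] [522.8 397.6  25. ]
orange [216 197  20  19 296] [225.5 205.8] [469.8 240.9  25. ]
orange [193 272  39   9 150] [212.4 275.9] [257.  280.5  25. ]
hop [ 601.5 -152.6  140. ] wing [593.2  15.5 163. ]
corner [690.  110.6  60. ]
corner [ 698.1 -245.3   60. ]
corner [ 514.5 -246.    60. ]
corner [499.9 103.2  60. ]
dark [ 330  129   50   49 1919] [354.8681605  152.87232934]
dark [327 159  41  25 156] [343.67307692 176.82692308]
dark [320 188  63   4 103] [352.29126214 189.5631068 ]
side [214 245  15  26 282] [220.7 257.2] [637.5 255.7  25. ]
side [259 259  20  26 414] [269.  270.8] [477.6 225.9  25. ]
side [208 294  20  20 325] [217.5 303.4] [524.5 399.7  25. ]
```

View pics/crop.png

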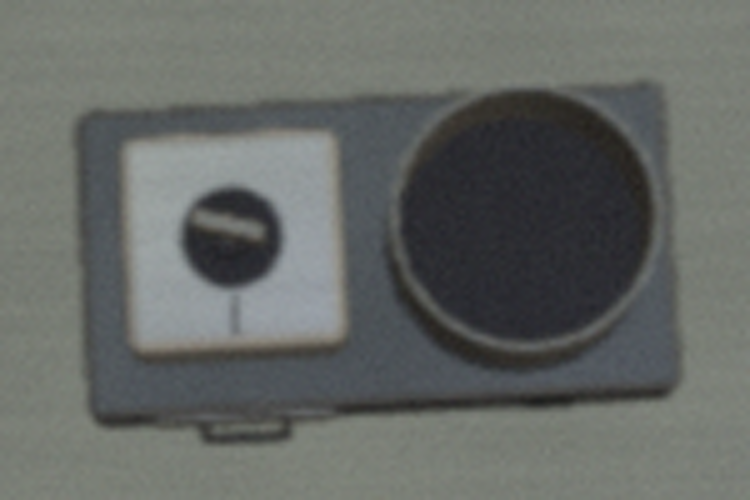

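```bash
python3 -c "
from h import *
print(shift([523.5,398.5,160],np.deg2rad(-16)))"
```

```text
(array([ 0.64706486, -0.69271637,  0.03956811]), np.float64(-0.26157225100711473))
```

```bash
python3 -m jog '[[0.647,-0.693,0.040,0,0,-0.26,-1],[0.647,-0.693,0.040,0,0,-0.26,-1],[0.647,-0.693,0.040,0,0,-0.26,-1],[0.647,-0.693,0.040,0,0,-0.26,-1],[0.647,-0.693,0.040,0,0,-0.26,-1],[0.647,-0.693,0.040,0,0,-0.26,-1],[0.647,-0.693,0.040,0,0,-0.26,-1],[0.647,-0.693,0.040,0,0,-0.26,-1],[0.647,-0.693,0.040,0,0,-0.26,-1],[0.647,-0.693,0.040,0,0,-0.26,-1],[0.647,-0.693,0.040,0,0,-0.26,-1],[0.647,-0.693,0.040,0,0,-0.26,-1],[0.647,-0.693,0.040,0,0,-0.26,-1],[0.647,-0.693,0.040,0,0,-0.26,-1],[0.647,-0.693,0.040,0,0,-0.26,-1],[0.647,-0.693,0.040,0,0,-0.26,-1],[0.647,-0.693,0.040,0,0,-0.26,-1],[0.647,-0.693,0.040,0,0,-0.26,-1],[0.647,-0.693,0.040,0,0,-0.26,-1],[0.647,-0.693,0.040,0,0,-0.26,-1]]'; python3 -c "
from h import *
print(shift([523.5,398.5,160],np.deg2rad(-16)))"
```

```text
time_s: 2.1
eef_pos: [522.6, 402.4, 155.9]
tool_rot: [-0.001, 0.799, 0.602, -0.001]
force: [0.1, -1.2, -0.5]
grip_width: 92.2
grasp_force: 0.0
(array([-0.00352951,  0.00196985, -0.00409617]), np.float64(-0.00019684163077537487))
```

```bash
python3 -m jog '[[0,0,0,0,0,0,-1],[0,0,0,0,0,0,-1],[0,0,0,0,0,0,-1]]'; python3 - <<'E'
from h import *
print(tool()[0])
im,c=grab('wrist','w1'); m=cv2.inRange(cv2.cvtColor(im,cv2.COLOR_BGR2HSV),(3,110,60),(20,255,255))
n,l,st,ce=cv2.connectedComponentsWithStats(m)
for i in range(1,n):
    if st[i,4]>300:
        x,y,w,h=st[i,:4]; print(st[i],ce[i].round(1),onz(c,x+w/2,y+h/2,25).round(1))
E
```

```text
time_s: 2.4
eef_pos: [523.6, 397.0, 159.7]
tool_rot: [0.0, 0.801, 0.599, 0.0]
force: [-0.4, -0.1, 0.7]
grip_width: 92.0
grasp_force: 0.0
[523.58112785 396.96114778 159.74029601]
[ 520   31  120  242 8829] [553.8 155.6] [795.9 358.3  25. ]
[ 290  160   54   55 2274] [316.9 187.1] [522.9 398.9  25. ]
[ 103  292   38   61 1060] [117.  322.4] [251.2 306.2  25. ]
[496 292  38  61 962] [519.2 323. ] [704.4 172.4  25. ]
[ 284  339   53   33 1399] [309.9 353.3] [455.6 199.1  25. ]
[ 295  363  345   19 2410] [499.1 374.3] [637.6 115.9  25. ]
```

View pics/w1.png

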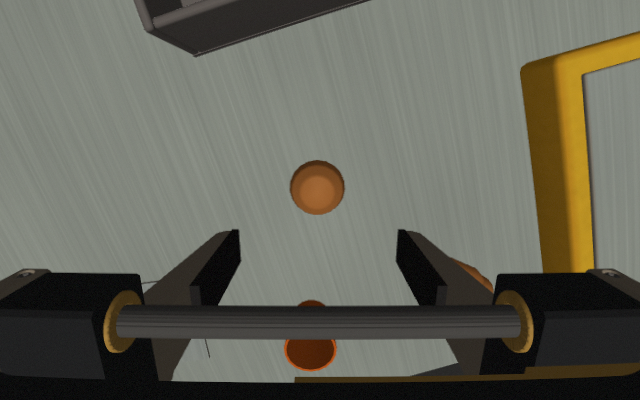

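The roll is confirmed at (317,187) in the wrist view, between the fingers, and its position agrees to 2 mm. I lower and grip.

```bash
python3 -m jog '[[0.002,0,0.05,0,0,0,-1],[0.002,0,0.1,0,0,0,-1],[0.002,0,0.13,0,0,0,-1],[0.002,0,0.141,0,0,0,-1],[0.002,0,0.141,0,0,0,-1],[0.002,0,0.141,0,0,0,-1],[0.002,0,0.141,0,0,0,1],[0.002,0,0.141,0,0,0,1],[0.002,0,0.141,0,0,0,1],[0.002,0,0.141,0,0,0,1],[0.002,0,0.141,0,0,0,1],[0.002,0,0.141,0,0,0,1],[0.002,0,0.141,0,0,0,1],[0.002,0,0.141,0,0,0,1]]' 12
```

```text
time_s: 3.85
eef_pos: [524.1, 400.1, 18.2]
tool_rot: [0.0, 0.8, 0.6, 0.0]
force: [0.2, -0.5, 0.8]
grip_width: 51.5
grasp_force: 11.7
```

```bash
python3 -m jog '[[0,0,0,0,0,0,1],[0,0,-0.02,0,0,0,1],[0,0,-0.06,0,0,0,1],[0,0,-0.11,0,0,0,1],[0,0,-0.16,0,0,0,1],[0,0,-0.20,0,0,0,1],[0,0,-0.22,0,0,0,1],[0,0,-0.22,0,0,0,1],[0,0,-0.22,0,0,0,1]]' 15;  python3 - <<'E'
from h import *
print(tool()[0])
im,c=grab('wrist','w2')
print(shift([600.5,-153,235]))
E
```

```text
time_s: 4.75
eef_pos: [523.6, 399.8, 236.9]
tool_rot: [-0.0, 0.8, 0.6, -0.001]
force: [1.0, 0.3, -2.0]
grip_width: 51.9
grasp_force: 14.4
[523.63348847 399.8195264  236.85613973]
[-0.50865453  0.22925613  0.00126347]
```

View pics/w2.png

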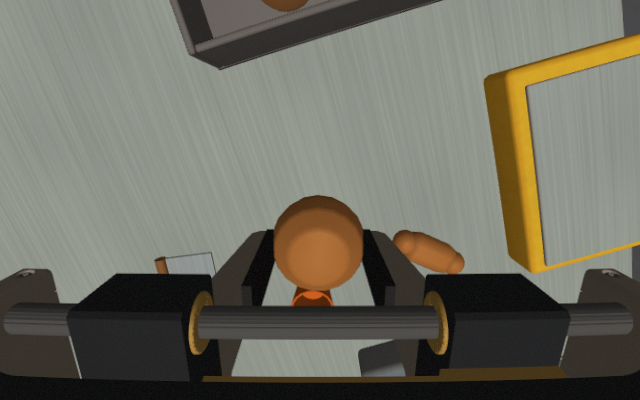

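```bash
python3 - <<'E'
from h import *
p,R=tool();c=optics.get_calibration('wrist')
w=onz(c,318.5,242.5,p[2]+5)
print(w-p, R.inv().apply(w-p), R.as_matrix().round(3), -np.array(c['R']).T@c['t']-p)
c1=dict(c)
E
```

```text
[-0.52816158 -1.5746263   5.        ] [-1.67257025 -0.07909824 -4.99546343] [[ 0.28   0.96  -0.003]
 [ 0.96  -0.28  -0.002]
 [-0.003 -0.003 -1.   ]] [ 20.59103798  70.4634505  183.87134006]
```

The roll (318,243) sits centred between the pads, and the bystanders are undisturbed. I carry it over the hopper.

```bash
python3 -m jog '[[-0.018,0.008,0,0,0,0,1],[-0.05,0.023,0,0,0,0,1],[-0.09,0.041,0,0,0,0,1],[-0.13,0.059,0,0,0,0,1],[-0.17,0.077,0,0,0,0,1],[-0.21,0.095,0,0,0,0,1],[-0.25,0.113,0,0,0,0,1],[-0.29,0.131,0,0,0,0,1],[-0.33,0.149,0,0,0,0,1],[-0.37,0.167,0,0,0,0,1],[-0.41,0.185,0,0,0,0,1],[-0.45,0.203,0,0,0,0,1],[-0.48,0.216,0,0,0,0,1],[-0.5,0.225,0,0,0,0,1],[-0.509,0.229,0.001,0,0,0,1],[-0.509,0.229,0.001,0,0,0,1],[-0.509,0.229,0.001,0,0,0,1],[-0.509,0.229,0.001,0,0,0,1]]';  python3 - <<'E'
from h import *
print(tool()[0])
im,c=grab('wrist','w3')
E
```

```text
time_s: 6.6
eef_pos: [601.0, -151.3, 236.8]
tool_rot: [-0.0, 0.8, 0.6, -0.0]
force: [0.4, 0.5, -0.3]
grip_width: 51.3
grasp_force: 14.4
[ 600.99222611 -151.289128    236.75463712]
```

View pics/w3.png

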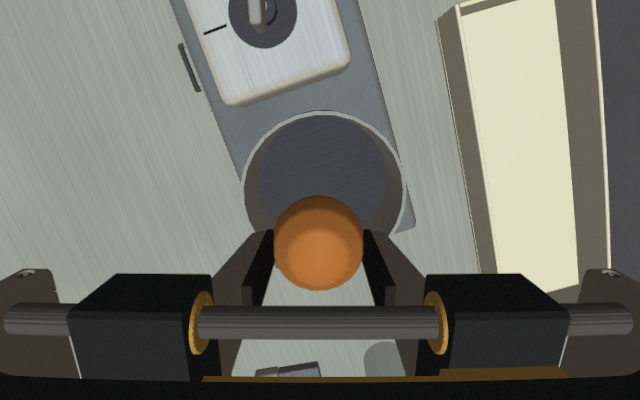

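The wrist view shows the rim with its top at (323,110), left edge at (242,188) and right edge at (407,188). The roll is held in front of it.

```bash
python3 - <<'E'
from h import *
p,R=tool();c=optics.get_calibration('wrist')
P=np.array([onz(c,u,v,140)[:2] for u,v in((323,110),(242,188),(407,188),(265,134),(382,134))])
x=np.linalg.lstsq(np.c_[2*P,np.ones(5)],(P**2).sum(1),rcond=None)[0]
print(x[:2],np.sqrt(x[2]+x[:2]@x[:2]))
print(onz(c,256,10,163), shift([x[0],x[1],84]))
E
```

```text
[ 606.84939951 -150.6710471 ] 76.30811380897254
[598.56239175   6.03944979 163.        ] [0.0022293  0.00538405 0.15299924]
```

```bash
python3 -m jog '[[0,0.003,0.02,0,0,0,1],[0,0.003,0.05,0,0,0,1],[0,0.003,0.08,0,0,0,1],[0,0.003,0.11,0,0,0,1],[0,0.003,0.13,0,0,0,1],[0,0.003,0.14,0,0,0,1],[0,0.003,0.145,0,0,0,1],[0,0.003,0.145,0,0,0,1],[0,0.003,0.145,0,0,0,1]]'; python3 -m jog '[[0,0,0.001,0,0,0,1],[0,0,0.002,0,0,0,1],[0,0,0.002,0,0,0,1]]'
```

```text
time_s: 7.55
eef_pos: [605.0, -153.9, 93.6]
tool_rot: [0.001, 0.8, 0.6, 0.001]
force: [0.2, 0.4, -0.0]
grip_width: 51.5
grasp_force: 14.4
time_s: 7.85
eef_pos: [604.1, -153.7, 90.4]
tool_rot: [0.0, 0.8, 0.6, 0.0]
force: [-0.8, 0.6, -0.3]
grip_width: 51.5
grasp_force: 14.4
```

```bash
for i in 1 2 3; do python3 -m jog '[[0,0,0.001,0,0,0,1],[0,0,0.002,0,0,0,1],[0,0,0.002,0,0,0,1]]' | egrep 'eef|force|width'; done
```

```text
eef_pos: [603.9, -153.5, 87.9]
force: [0.7, 0.4, -0.0]
grip_width: 51.5
grasp_force: 14.4
eef_pos: [603.9, -153.5, 85.8]
force: [-0.2, -0.4, -0.5]
grip_width: 51.9
grasp_force: 14.4
eef_pos: [603.9, -153.5, 83.9]
force: [0.6, -0.8, -0.9]
grip_width: 51.5
grasp_force: 14.4
```

```bash
for i in 1 2 3; do python3 -m jog '[[0,0,0.001,0,0,0,1],[0,0,0.001,0,0,0,1]]' | egrep 'eef|^force'; python3 -c "
from h import *
print(readout.get_obs()['force'])"; done
```

```text
eef_pos: [604.1, -153.7, 83.2]
force: [-0.6, 1.0, 0.8]
[-0.61507429  0.98169136  0.80241795]
eef_pos: [604.2, -153.7, 83.1]
force: [-3.1, 0.3, 5.1]
[-3.09013726  0.34632566  5.13669048]
eef_pos: [604.2, -153.7, 83.0]
force: [-4.2, 2.0, 10.2]
[-4.19865219  1.97452552 10.18014285]
```

Floor contact was felt at 83 mm. I ease off and release with a partial opening.

```bash
python3 -m jog '[[0,0,-0.001,0,0,0,1],[0,0,-0.0015,0,0,0,1],[0,0,-0.0015,0,0,0,-0.55],[0,0,-0.0015,0,0,0,-0.55],[0,0,-0.0015,0,0,0,-0.55],[0,0,-0.0015,0,0,0,-0.55],[0,0,-0.0015,0,0,0,-0.55],[0,0,-0.0015,0,0,0,-0.55],[0,0,-0.0015,0,0,0,-0.55]]'; python3 -m jog '[[0,0,-0.01,0,0,0,-0.55],[0,0,-0.04,0,0,0,-0.55],[0,0,-0.08,0,0,0,-0.55],[0,0,-0.12,0,0,0,-0.55],[0,0,-0.15,0,0,0,-0.55],[0,0,-0.155,0,0,0,-0.55],[0,0,-0.155,0,0,0,-0.55]]'; python3 - <<'E'
from h import *
for z,x in ((235,0),): print(tool()[0],shift([594.5,15.5,235],np.deg2rad(-16)))
im,c=grab('top','top1'); cv2.imwrite('pics/c2.png',cv2.resize(im[110:210,250:400],None,fx=5,fy=5,interpolation=cv2.INTER_CUBIC))
E
```

```text
time_s: 10.25
eef_pos: [604.0, -153.6, 82.6]
tool_rot: [-0.0, 0.8, 0.6, -0.0]
force: [-0.5, 0.5, -0.2]
grip_width: 71.1
grasp_force: 0.0
time_s: 10.95
eef_pos: [604.6, -153.8, 239.0]
tool_rot: [0.001, 0.8, 0.6, 0.001]
force: [0.0, 0.0, -1.0]
grip_width: 71.3
grasp_force: 0.0
[ 604.58052574 -153.84866128  238.95512299] (array([ 0.15973473, -0.05715847,  0.00373529]), np.float64(-0.001551805291465537))
```

```bash
python3 -m jog '[[0.04,-0.028,0,0,0,0,-0.55],[0.08,-0.055,0,0,0,0,-0.55],[0.085,-0.057,0,0,0,0,-0.55],[0.085,-0.057,0,0,0,0,-0.55],[0.085,-0.057,0,0,0,0,-0.55],[0.085,-0.057,0,0,0,0,-0.55]]'; python3 - <<'E'
from h import *
print(tool()[0])
im,c=grab('wrist','w4')
E
```

```text
time_s: 11.6
eef_pos: [573.1, -57.3, 236.8]
tool_rot: [-0.0, 0.801, 0.599, -0.0]
force: [0.4, -0.0, -1.1]
grip_width: 71.4
grasp_force: 0.0
[573.14863939 -57.2935374  236.82141727]
```

View pics/w4.png

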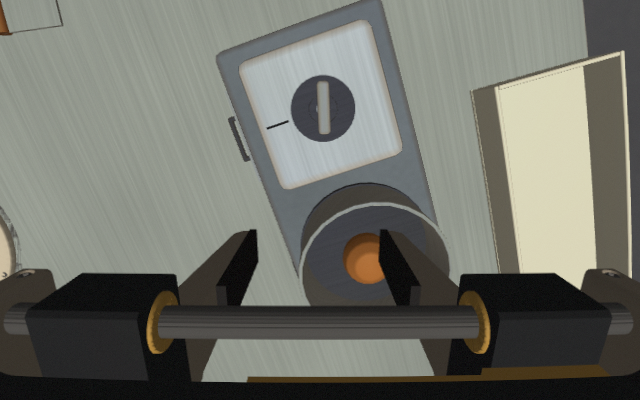

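The roll stands in the hopper at (368,258). The bar's top runs vertically, centred at (323.5,108), and is aligned with the tool's x axis.

```bash
python3 - <<'E'
from h import *
im=cv2.imread('pics/w4.png'); c=optics.get_calibration('wrist')
g=cv2.cvtColor(im,cv2.COLOR_BGR2GRAY); 
m=np.zeros_like(g); cv2.circle(m,(323,108),30,255,-1); m&=((g>110)*255).astype('uint8')
n,l,st,ce=cv2.connectedComponentsWithStats(m); i=1+st[1:,4].argmax(); print(st[i])
r=cv2.minAreaRect(np.argwhere(l==i)[:,::-1].astype('float32')); b=cv2.boxPoints(r); print(r)
W=np.array([onz(c,*q,163)[:2] for q in b]); L=[W[1]-W[0],W[2]-W[1]]; L.sort(key=np.linalg.norm)
print('size',[np.linalg.norm(a) for a in L],'bar yaw',np.rad2deg(np.arctan2(L[1][1],L[1][0])), 'ctr',W.mean(0))
p,q=onz(c,297,10,60),onz(c,0,0,60)
a,b2=onz(c,218,55,60),onz(c,300,275,60); print('edge yaw',np.rad2deg(np.arctan2(*(a-b2)[1::-1])))
a,b2=onz(c,242,75,120),onz(c,279,177,120); print('head yaw',np.rad2deg(np.arctan2(*(a-b2)[1::-1])))
w=W.mean(0); print(tool()[0],shift([w[0],w[1],143]))
E
```

```text
[316  82  14  52 562]
((322.3044738769531, 107.52484130859375), (51.25303268432617, 12.706184387207031), 87.95458984375)
size [np.float64(9.88233517653433), np.float64(39.21003843677005)] bar yaw -103.82980434887831 ctr [598.69127502  18.37896163]
edge yaw 91.54483851923935
head yaw 91.71852467638237
[573.25147077 -57.25686358 237.06302629] [0.0797612  0.00315294 0.09404268]
```

```bash
python3 -m jog '[[0.04,0.0025,0,0,0,-0.012,-0.55],[0.0795,0.0025,0,0,0,-0.012,-0.55],[0.0795,0.0025,0,0,0,-0.012,-0.55],[0.0795,0.0025,0.04,0,0,-0.012,-0.55],[0.0795,0.0025,0.08,0,0,-0.012,-0.55],[0.0795,0.0025,0.094,0,0,-0.012,-0.55],[0.0795,0.0025,0.094,0,0,-0.012,-0.55],[0.0795,0.0025,0.094,0,0,-0.012,-0.55],[0.0795,0.0025,0.094,0,0,-0.012,1],[0.0795,0.0025,0.094,0,0,-0.012,1],[0.0795,0.0025,0.094,0,0,-0.012,1],[0.0795,0.0025,0.094,0,0,-0.012,1],[0.0795,0.0025,0.094,0,0,-0.012,1],[0.0795,0.0025,0.094,0,0,-0.012,1],[0.0795,0.0025,0.094,0,0,-0.012,1],[0.0795,0.0025,0.094,0,0,-0.012,1],[0.0795,0.0025,0.094,0,0,-0.012,1],[0.0795,0.0025,0.094,0,0,-0.012,1]]' 20
```

```text
time_s: 13.45
eef_pos: [599.7, 19.1, 143.7]
tool_rot: [0.002, 0.789, 0.615, 0.002]
force: [6.2, -1.4, -4.7]
grip_width: 9.4
grasp_force: 20.0
```

Gripped at 9.4 mm. I turn clockwise (+wz), stopping just short of the seat, then creep.

```bash
python3 -m jog '[[0,0.001,0,0,0,0.015,1],[0,0.001,0,0,0,0.04,1],[0,0.001,0,0,0,0.07,1],[0,0.001,0,0,0,0.1,1],[0,0.001,0,0,0,0.13,1],[0,0.001,0,0,0,0.16,1],[0,0.001,0,0,0,0.19,1],[0,0.001,0,0,0,0.22,1],[0,0.001,0,0,0,0.25,1],[0,0.001,0,0,0,0.28,1],[0,0.001,0,0,0,0.31,1],[0,0.001,0,0,0,0.33,1],[0,0.001,0,0,0,0.34,1],[0,0.001,0,0,0,0.34,1],[0,0.001,0,0,0,0.34,1]]'; cat > t.py <<'E'
from h import *
s=readout.get_obs(); x=tool()[1].apply([1,0,0]); print('yaw',np.rad2deg(np.arctan2(x[1],x[0])).round(2),'tq',np.round(s['wrist_torque'],3),'F',np.round(s['force'],1),s['grip_width'])
E
python3 t.py; for i in 1 2 3; do python3 -m jog '[[0,0,0,0,0,0.005,1],[0,0,0,0,0,0.01,1],[0,0,0,0,0,0.01,1],[0,0,0,0,0,0.01,1]]' >/dev/null; python3 t.py; done
```

```text
time_s: 14.95
eef_pos: [600.6, 18.3, 143.7]
tool_rot: [0.001, 0.992, 0.128, 0.002]
force: [6.2, -3.1, -3.7]
grip_width: 9.8
grasp_force: 20.0
yaw 14.66 tq [-0.41  -1.121  0.049] F [ 6.2 -3.1 -3.7] 9.760502967310757
yaw 12.86 tq [-0.433 -1.085  0.073] F [ 5.9 -3.8 -3. ] 9.553359087737054
yaw 11.06 tq [-0.469 -1.122  0.01 ] F [ 6.1 -3.8 -3.7] 9.265309701616832
yaw 9.27 tq [-0.484 -1.145  0.111] F [ 5.9 -2.2 -4.3] 9.234191249796298
```

```bash
for i in 1 2 3; do python3 -m jog '[[0,0,0,0,0,0.005,1],[0,0,0,0,0,0.01,1],[0,0,0,0,0,0.01,1],[0,0,0,0,0,0.01,1]]' >/dev/null; python3 t.py; done
```

```text
yaw 7.49 tq [-0.472 -1.154  0.275] F [ 6.4 -2.9 -4.2] 9.48349726310166
yaw 5.7 tq [-0.511 -1.157  0.363] F [ 6.2 -4.  -4.1] 9.807440161276668
yaw 3.92 tq [-0.502 -1.156  0.409] F [ 6.3 -3.4 -4.1] 10.03143484776995
```

The torque rose from 0.05 to 0.41 N m around yaw 9°, so the screw is seated. I back off to tool yaw about 99.5°, then reopen and regrip to square the bar to the pads.

```bash
python3 -m jog '[[0,0,0,0,0,-0.015,1],[0,0,0,0,0,-0.045,1],[0,0,0,0,0,-0.08,1],[0,0,0,0,0,-0.115,1],[0,0,0,0,0,-0.15,1],[0,0,0,0,0,-0.185,1],[0,0,0,0,0,-0.22,1],[0,0,0,0,0,-0.255,1],[0,0,0,0,0,-0.29,1],[0,0,0,0,0,-0.325,1],[0,0,0,0,0,-0.36,1],[0,0,0,0,0,-0.395,1],[0,0,0,0,0,-0.43,1],[0,0,0,0,0,-0.465,1],[0,0,0,0,0,-0.495,1],[0,0,0,0,0,-0.515,1],[0,0,0,0,0,-0.525,1],[0,0,0,0,0,-0.531,1],[0,0,0,0,0,-0.531,1],[0,0,0,0,0,-0.531,1]]' >/dev/null; python3 t.py; python3 -m jog '[[0,0,0,0,0,0,0.4],[0,0,0,0,0,0,0.4],[0,0,0,0,0,0,0.4],[0,0,0,0,0,0,0.4],[0,0,0,0,0,0,0.4]]'; python3 t.py; python3 - <<'E'
from h import *
im,c=grab('wrist','w5'); im,c=grab('top','top2'); cv2.imwrite('pics/c5.png',np.vstack([cv2.resize(im[110:210,250:400],None,fx=3,fy=3),cv2.resize(cv2.imread('pics/w5.png')[200:400,95:545],None)]))if 0 else cv2.imwrite('pics/c5.png',np.vstack([cv2.resize(im[110:210,250:400],(450,300)),cv2.imread('pics/w5.png')[150:400,95:545]]))
E
```

```text
yaw 99.42 tq [-0.203 -0.81  -0.054] F [ 4.5 -1.4 -1.9] 9.500953072247729
time_s: 19.85
eef_pos: [598.6, 19.5, 143.6]
tool_rot: [-0.0, 0.646, 0.763, -0.0]
force: [0.2, 0.0, 0.1]
grip_width: 27.3
grasp_force: 0.0
yaw 99.46 tq [ 0.009 -0.1    0.002] F [0.2 0.  0.1] 27.27883104084466
```

View pics/c5.png

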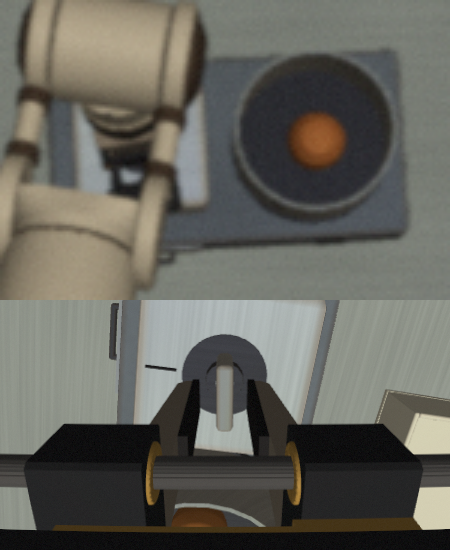

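The roll is well inside the hopper, at (317,140) in the upper crop. The bar lies nearly along the tool's x axis, centred between the pads. I regrip.

```bash
python3 -m jog '[[0,0.001,0,0,0,0,1],[0,0.001,0,0,0,0,1],[0,0.001,0,0,0,0,1],[0,0.001,0,0,0,0,1],[0,0.001,0,0,0,0,1],[0,0.001,0,0,0,0,1],[0,0.001,0,0,0,0,1],[0,0.001,0,0,0,0,1],[0,0.001,0,0,0,0,1],[0,0.001,0,0,0,0,1]]' 20; python3 t.py; python3 -c "
from h import *
print(workorder.job_done())"
```

```text
time_s: 20.95
eef_pos: [599.5, 19.5, 143.6]
tool_rot: [-0.0, 0.646, 0.763, -0.0]
force: [-3.3, -0.5, 2.4]
grip_width: 9.4
grasp_force: 20.0
yaw 99.46 tq [-0.118  0.658  0.019] F [-3.3 -0.5  2.4] 9.41237767330485
the job is handed in; nothing more can be done
None
```

I handed the job in at about 21 s: the round roll stands released on the hopper floor, and the thumbscrew was turned until it seated and then backed off a quarter turn to about 1.43 rad (worked out from the gripper's yaw). It is still gripped there at 20 N; no verdict was returned.

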